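# Gauge the blue block on the bench height gauge

### The arm

A 6-joint arm with a two-finger parallel gripper is mounted at the origin on the work surface. World frame = base frame: x ahead of the robot, y to its left, z up, the work surface at z = 0. Lengths are in mm, angles in degrees, forces in N, time in s.
With the tool pointing down it reaches from about 325 to 925 mm from the base axis. Payload 3.1 kg.
Tool frame: the origin (TCP) lies at the very end of the fingers, on their centre line; the grasp point (between the pads) lies grasp_offset behind it (grasp_offset is the distance from the TCP to the grasp point, in mm); z points along the fingers, y is the line along which they close (so a half turn about z gives the same grasp; the last joint's range is limited). The gripper opens to 85 mm and grips with 20 to 120 N. Pads are 22 mm wide; open, the fingers measure 114 mm over their backs; the gripper's body (76 mm by 85 mm) begins 54 mm behind the grasp point. The pads swing forward as they close: fully open they stand 13 mm farther back than shut.
Start: joints at [-73.522, 12.427, 92.441, -0, 75.132, -6.429], TCP at [243.293, -575.715, 198.3] pointing down, gripper open.
Joint ranges: [-157.48, 157.48], [-44.54, 120.13], [17.64, 146.25], [-64.5, 244.5], [7.68, 150.69], [-147.95, 147.95]. Speed limits (degrees/s): [159.86, 159.86, 180, 180, 180, 180].

### API

Orientations are given as [roll, pitch, yaw] about the fixed x, y, z axes, in that order (R = Rz(yaw) Ry(pitch) Rx(roll)).
In Python, from station import * gives the robot as it stands. Calls block until the motion is done:
- goto(position, orientation): joint-space move of the TCP to a pose.
- move_l(position, attitude=None, speed=150): straight line of the TCP; attitude=None keeps the orientation; speed is the mean speed in mm/s.
- move_j(angles): joint-space move.
- grip(opening, squeeze=None): finger opening in mm; squeeze is the grip in N (None keeps the last); returns when the fingers have stopped.
- wait(seconds).
- solve_ik(position, orientation): joint angles nearest the present ones, or None.
- get_obs(): the state.
- get_image(name): name is "scene" or "top"; returns the picture (420x560x3 uint8, red, green, blue); there is no depth.
- get_calibration(name): a dict with "fx", "fy", "cx", "cy" (pixels), "R" (3x3) and "t" (3): a world point X has camera coordinates R X + t. Camera axes: x right, y down, z forward; pixel columns grow to the right and rows downward; lengths in mm; the calibration is good to about 2 mm. A picture is of the moment at which its call begins. get_calibration takes no time and is no camera call.
A pose or a line that the arm cannot do raises Unreachable and nothing moves.
- sign_off(): hands the job in; it is judged then, once.
Trained networks look in the newest picture that a camera, given by its name, has taken for a name from the list of things; names that differ only in an ending like _2 or _b are one class to them, and where a whole thing is asked for, a point or a joint stands for the part that bears it (a point fixed in the world has none). Each returns a list of dicts, best first, with "score" (0 to 1); they miss things now and then, are a little off and sometimes report something else, mostly with a low value. They report only what shows in the picture. A call takes as long as a camera call. They do not tell look-alikes from the thing itself.
- spot_in(name, camera): "extent" ([centre column, centre row, width, height] in pixels, round what is visible of it).
- regions_of(name, camera): "region" (420x560 bool, what is visible of it) and "extent" ([centre column, centre row, width, height] in pixels, round what is visible of it).
The state is a dict: "t": time; "joint_pos": joint angles; "qvel": joint speeds; "effort": joint torques, N m; "tcp_pos": TCP position; "ee_rot": TCP orientation; "wrist_force": force on the tool from outside, world axes, zero at the start; "moment": the same for the moment, N m; "grip_width": finger opening in mm; "grip_force": force on a finger pad.
Only numpy, scipy, OpenCV 4.12 (cv2) and the standard library are available. Lean on these libraries where they do the work, as an engineer would, in place of code of your own. Each camera call takes 0.05 s, during which the arm holds its last target. There are 200 camera calls.

### The job

Measure the blue block on the height gauge: swing the red-balled lever on its head fully up to lift the foot, stand the blue block flat on the steel anvil, centred under the foot and with its long side running front to back along the stand, and let go of it. Then swing the lever fully down so that the sprung foot rests on the block and reads its height, and leave everything else on the bench where it is.

Things in the scene. Friction and masses are not known exactly. Their poses are not given: they have to be found in the camera images.
- stand: The height gauge, fixed. Origin on the bench directly below the foot's axis; x runs from its open front (facing the robot and the blocks) to its column, y left, z up. Blue base plate x -60 to +150, y -60 to +60, 25 mm high. Steel column 38 mm across at x = +115, 315 mm tall. White head y -25 to +25, x -25 to +150, 195 to 255 mm above the bench. Lever on the head's front, sticking out to +y
- anvil (a point): Centre of the top of the square steel anvil (80 x 80 mm, sides along the stand's x and y), on the foot's axis, 37 mm above the bench
- head_front (a point): Middle of the head's lower front edge: 25 mm in front of the foot's axis, 158 mm above the anvil (the lever's hub reaches 13 mm farther forward, 16 mm and more above this edge). The head overhangs the anvil, so a gripper pointing straight down cannot set a block there: come from the front with the tool leaning back 30 to 45 degrees
- lever (a joint): Lever angle in rad: 0 fully down (foot lowered), 0.9 fully up (foot raised 30 mm), end stops at both. It stays where it is left; friction takes about 2 N at the ball (3 N with the foot on a part); a ball held in the fingers can slip some mm, so check the angle. It starts down or nearly so. Foot travel is proportional to the angle
- lever_ball (a point): Centre of the red ball, 20 mm diameter, on the end of the lever's 8 mm rod, 100 mm from the hinge. It moves in an upright arc in the stand's y-z plane: at 0 rad 90 mm to the +y side of the hinge and 43 mm below it, at 0.9 rad 90 mm to the side and 43 mm above. It can be pinched from above, the fingers closing along the stand's x
- lever_hinge (a point): The lever's pivot on the head's front face, at (-34, 0, 225) mm in the stand's frame; the axis is the stand's x axis
- foot (a joint): Gauge reading: how far the sprung foot is pushed up into its holder, m, 0 to 0.018; reads 0 while the foot touches nothing. With the lever fully down it reads (height of the part on the anvil - 22 mm), so 0.010 for the blue block. Spring 1.5 N at 0, 3 N at 0.010
- foot_tip (a point): Centre of the underside of the steel foot (disc 20 mm diameter under a 12 mm spindle and a 24 mm sleeve whose lower end is 76 mm above the foot's underside). It hangs 22 mm above the anvil with the lever fully down, 52 mm with it fully up. The spindle's orange cap shows above the head
- blue_block: The part to measure: blue anodised aluminium block 56 (x) x 36 (y) x 32 (z) mm, about 0.18 kg, origin at the centre of its underside
- brass_block: Bystander: brass block of the same size, 56 x 36 x 32 mm, origin at the centre of its underside. The three blocks stand in any order on the three places to the right
- grey_block: Bystander: bare aluminium block of the same size, 56 x 36 x 32 mm, origin at the centre of its underside
- screwdriver: Bystander: screwdriver lying on the bench on the right, along its x
- wrench: Bystander: wrench lying on the bench on the left, along its x
- ring_gauge: Bystander: steel ring 60 mm across, 18 mm high, on the left, origin at the centre of its underside
- oil: Bystander: white bottle 48 mm across, 120 mm high, at the far right, origin at the centre of its underside
Not all that is in view belongs to the job. Of the things that look like the blue_block, take the one that is farthest from the robot's base at the start.

How it is judged:
By the outcome, as a careful person would: the job done as asked, in the order asked, and still so for the second after the job is handed in, with the robot touching nothing.
It also fails if it takes over 72 s, if anything falls off the work surface, if the arm or the gripper's body presses on something with over 40 N, if the wrist force passes 120 N, or if a joint passes its speed limit or range.

## Working session

There is one attempt and no reset: what is moved stays moved. The work goes in short steps, each a Python script; the robot and the scene stay as the last script left them, time stands still between calls to the robot, and variables do not carry over. Pictures are saved under pics/ and viewed, at most 10 in all, crops included, and the job is handed in when it is done.

```bash
ls; mkdir -p pics; python3 - <<'E'
from station import *
import cv2,numpy as np
for c in("scene","top"):
    im=get_image(c); cv2.imwrite(f"pics/{c}0.png",im[:,:,::-1])
    k=get_calibration(c); print(c,{a:np.round(b,3).tolist() for a,b in k.items()})
    for n in("blue_block","brass_block","grey_block","lever_ball","anvil","stand","foot_tip","oil","ring_gauge"):
        try: print(n,[(np.round(d["extent"]).tolist(),round(d["score"],2)) for d in spot_in(n,c)])
        except Exception as e: print(n,e)
o=get_obs();print(o["t"],o["ee_rot"],o["grip_width"],[k for k in o])
try: print(grasp_offset)
except Exception as e: print(e)
E
```

```text
pics
scene {'fx': 379.995, 'fy': 379.995, 'cx': 277.22, 'cy': 211.589, 'R': [[0.04, 0.999, -0.009], [0.808, -0.037, -0.588], [-0.588, 0.016, -0.809]], 't': [-34.93, -324.014, 1638.728]}
blue_block [([253.0, 197.0, 13.0, 16.0], 0.71), ([275.0, 218.0, 20.0, 14.0], 0.67), ([229.0, 217.0, 17.0, 20.0], 0.61), ([244.0, 237.0, 16.0, 23.0], 0.49)]
brass_block []
grey_block [([200.0, 236.0, 14.0, 14.0], 0.63), ([312.0, 241.0, 9.0, 43.0], 0.22)]
lever_ball []
anvil [([319.0, 264.0, 74.0, 100.0], 0.8)]
stand [([317.0, 264.0, 67.0, 96.0], 0.59), ([243.0, 237.0, 14.0, 26.0], 0.2)]
foot_tip [([200.0, 234.0, 16.0, 16.0], 0.41)]
oil []
ring_gauge [([413.0, 257.0, 18.0, 17.0], 0.79)]
top {'fx': 433.091, 'fy': 433.091, 'cx': 277.543, 'cy': 212.209, 'R': [[-0.016, -1.0, -0.013], [-0.986, 0.018, -0.167], [0.168, 0.01, -0.986]], 't': [42.231, 544.413, 1117.297]}
blue_block [([326.0, 222.0, 25.0, 18.0], 0.83), ([317.0, 287.0, 20.0, 24.0], 0.8), ([287.0, 254.0, 19.0, 18.0], 0.78), ([348.0, 257.0, 16.0, 22.0], 0.7), ([452.0, 232.0, 21.0, 65.0], 0.39)]
brass_block [([361.0, 175.0, 15.0, 22.0], 0.79)]
grey_block [([384.0, 231.0, 24.0, 26.0], 0.78), ([234.0, 182.0, 38.0, 28.0], 0.3)]
lever_ball [([234.0, 182.0, 41.0, 32.0], 0.74)]
anvil [([239.0, 149.0, 82.0, 114.0], 0.86)]
stand [([239.0, 151.0, 76.0, 112.0], 0.73)]
foot_tip []
oil [([413.0, 142.0, 22.0, 26.0], 0.67)]
ring_gauge [([122.0, 189.0, 26.0, 22.0], 0.78)]
1.0 [1.79997617e+02 1.58996728e-03 2.29042304e+01] 85.10578936627613 ['t', 'joint_pos', 'qvel', 'effort', 'tcp_pos', 'ee_rot', 'wrist_force', 'moment', 'grip_force', 'grip_width']
18.700000000000003
```

```bash
python3 - <<'E'
import cv2
a=cv2.imread("pics/top0.png")[80:320,80:480]; cv2.imwrite("pics/top0b.png",cv2.resize(a,(800,480),interpolation=cv2.INTER_CUBIC))
a=cv2.imread("pics/scene0.png")[150:330,180:430]; cv2.imwrite("pics/scene0b.png",cv2.resize(a,(800,576),interpolation=cv2.INTER_CUBIC))
E
```

```text
(no output)
```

View pics/top0b.png

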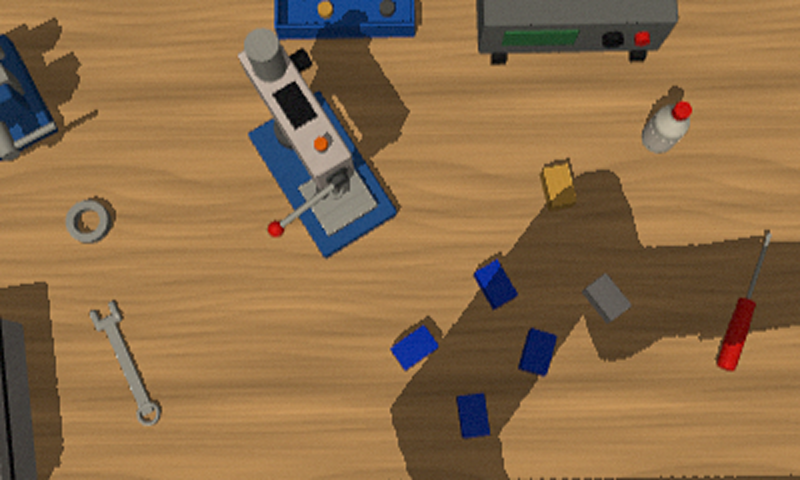

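View pics/scene0b.png

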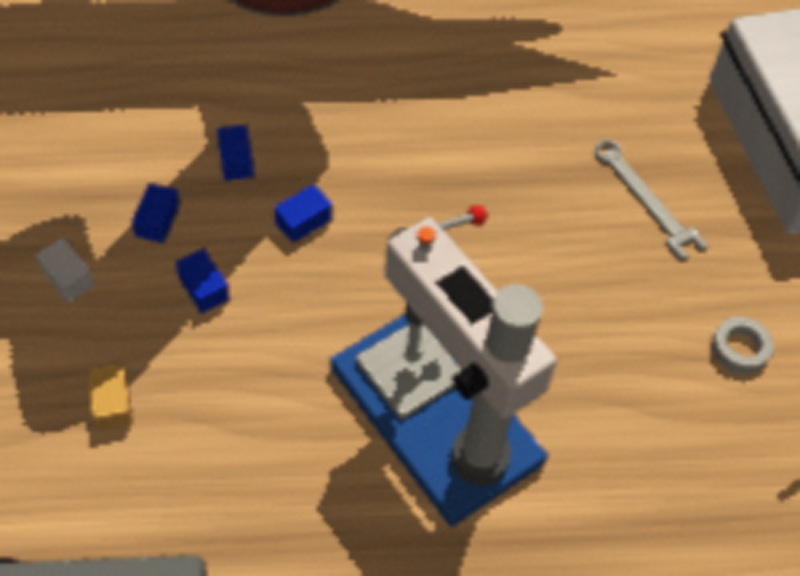

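Top picture: four blue blocks at about (327,222), (287,253), (349,256), (316,287) px. (327,222) looks the farthest from the base, which lies off the bottom of the picture. The brass block is at (358,173), grey at (384,229), the stand's anvil near (248,182) and the ball at (217,194). Next I'll measure the blocks from both cameras and enlarge the stand.

```bash
cat > vis.py <<'E'
from station import *
import cv2,numpy as np
from scipy.optimize import minimize,least_squares
def proj(c,P):
    k=get_calibration(c);q=np.atleast_2d(P)@np.array(k["R"]).T+k["t"]
    return q[:,:2]/q[:,2:]*[k["fx"],k["fy"]]+[k["cx"],k["cy"]]
def ray(c,uv,z):
    k=get_calibration(c);R=np.array(k["R"]);o=-R.T@k["t"]
    d=R.T@[(uv[0]-k["cx"])/k["fx"],(uv[1]-k["cy"])/k["fy"],1]
    return o+d*(z-o[2])/d[2]
BOX=np.array([[a*28,b*18,c] for a in(-1,1) for b in(-1,1) for c in(0,32)],float)
def boxpts(p,z0=0):
    c,s=np.cos(p[2]),np.sin(p[2]);return BOX@np.array([[c,s,0],[-s,c,0],[0,0,1]])+[p[0],p[1],z0]
S=8
def hullmask(c,p,x0,y0,n,z0=0):
    uv=(proj(c,boxpts(p,z0))-[x0,y0]+.5)*S*1.0
    m=np.zeros((n*S,n*S),np.uint8);cv2.fillConvexPoly(m,cv2.convexHull(np.round(uv).astype(np.int32)),1)
    return cv2.resize(m.astype(np.float32),(n,n),interpolation=cv2.INTER_AREA)
def bluemask(im):
    im=im.astype(int);return ((im[...,2]>1.6*im[...,0]+15)&(im[...,2]>1.3*im[...,1])).astype(np.float32)
def fitblock(g,ims,z0=0):
    "least-squares fit of the box silhouette to the blue pixels of all pictures"
    T=[]
    for c,im in ims.items():
        u,v=proj(c,[g[0],g[1],z0+16])[0];x0,y0=int(u)-20,int(v)-20;T.append((c,x0,y0,bluemask(im)[y0:y0+40,x0:x0+40]))
    def cost(p): return sum(((hullmask(c,p,x,y,40,z0)-m)**2).sum() for c,x,y,m in T)
    best=None
    for y in np.radians(range(0,180,30)):
        for _ in (0,1):
            r=minimize(cost,[g[0],g[1],y],method="Nelder-Mead",options=dict(initial_simplex=[[g[0],g[1],y],[g[0]+8,g[1],y],[g[0],g[1]+8,y],[g[0],g[1],y+.3]],xatol=.05,fatol=.05))
            g2=r.x
            if best is None or r.fun<best.fun: best=r
    return best.x,best.fun
E
python3 - <<'E'
from vis import *
ims={c:cv2.imread(f"pics/{c}0.png")[:,:,::-1] for c in("scene","top")}
for uv in [(327,222),(287,253),(349,256),(316,287)]:
    g=ray("top",uv,25); p,f=fitblock(g,ims)
    print(uv,np.round(g),np.round(p[:2],1),round(np.degrees(p[2]),1),"cost",round(f,1),"r",round(np.hypot(*p[:2])), [np.round(proj(c,[p[0],p[1],16])[0]).tolist() for c in ims])
    for c in ims: print(c,fitblock(p,{c:ims[c]}))
a=cv2.imread("pics/top0.png")[100:220,195:285]; b=cv2.imread("pics/scene0.png")[210:320,280:362]
cv2.imwrite("pics/stand.png",np.hstack([cv2.resize(a,(400,533),interpolation=cv2.INTER_CUBIC),cv2.resize(b,(397,533),interpolation=cv2.INTER_CUBIC)]))
a=cv2.imread("pics/top0.png")[200:310,265:375]; cv2.imwrite("pics/blue.png",cv2.resize(a,(550,550),interpolation=cv2.INTER_CUBIC))
E
```

```text
(327, 222) [ 519. -101.   25.] [ 520.3 -102.8] 28.3 cost 129.3 r 530 [[243.0, 238.0], [327.0, 222.0]]
scene (array([ 517.40549518, -104.8873582 ,    3.5620177 ]), np.float64(98.7900390625))Traceback (most recent call last):
  File "<stdin>", line 6, in <module>
  File "vis.py", line 30, in fitblock
    r=minimize(cost,[g[0],g[1],y],method="Nelder-Mead",options=dict(initial_simplex=[[g[0],g[1],y],[g[0]+8,g[1],y],[g[0],g[1]+8,y],[g[0],g[1],y+.3]],xatol=.05,fatol=.05))
    res = _minimize_neldermead(fun, x0, args, callback, bounds=bounds,
                               **options)
    fsim[j] = func(sim[j])
              ~~~~^^^^^^^^
    fx = function(np.copy(x), *(wrapper_args + args))
  File "vis.py", line 26, in cost
    def cost(p): return sum(((hullmask(c,p,x,y,40,z0)-m)**2).sum() for c,x,y,m in T)
                        ~~~^^^^^^^^^^^^^^^^^^^^^^^^^^^^^^^^^^^^^^^^^^^^^^^^^^^^^^^^^
  File "vis.py", line 26, in <genexpr>
    def cost(p): return sum(((hullmask(c,p,x,y,40,z0)-m)**2).sum() for c,x,y,m in T)
                              ~~~~~~~~^^^^^^^^^^^^^^^
  File "vis.py", line 16, in hullmask
    uv=(proj(c,boxpts(p,z0))-[x0,y0]+.5)*S*1.0
        ~~~~^^^^^^^^^^^^^^^^
  File "vis.py", line 5, in proj
    k=get_calibration(c);q=np.atleast_2d(P)@np.array(k["R"]).T+k["t"]
ValueError: time passes only in moves, steps and waits
```

```bash
sed -i 's/^def proj/CAL={c:get_calibration(c) for c in("scene","top")}\ndef proj/; s/k=get_calibration(c)/k=CAL[c]/; s/T.append((c,x0,y0,bluemask(im)\[y0:y0+40,x0:x0+40\]))/l=cv2.connectedComponents(bluemask(im).astype(np.uint8))[1];T.append((c,x0,y0,(l==l[y0+20,x0+20])[y0:y0+40,x0:x0+40].astype(np.float32)))/' vis.py
cat > run1.py <<'E'
from vis import *
a=cv2.imread("pics/top0.png")[100:220,195:285]; b=cv2.imread("pics/scene0.png")[210:320,280:362]
cv2.imwrite("pics/stand.png",np.hstack([cv2.resize(a,(400,533),interpolation=cv2.INTER_CUBIC),cv2.resize(b,(397,533),interpolation=cv2.INTER_CUBIC)]))
a=cv2.imread("pics/top0.png")[200:310,265:375]; cv2.imwrite("pics/blue.png",cv2.resize(a,(550,550),interpolation=cv2.INTER_CUBIC))
ims={c:cv2.imread(f"pics/{c}0.png")[:,:,::-1] for c in("scene","top")}
for uv in [(327,222),(287,253),(349,256),(316,287)]:
    g=ray("top",uv,25); p,f=fitblock(g,ims)
    print(uv,np.round(p[:2],1),round(np.degrees(p[2]),1),"cost",round(f,1),"r",round(np.hypot(*p[:2])), [np.round(proj(c,[p[0],p[1],16])[0]).tolist() for c in ims])
    for c in ims: q=fitblock(p,{c:ims[c]});print(c,np.round(q[0],2),round(q[1],1))
E
python3 run1.py
```

```text
(327, 222) [ 520.3 -102.8] 28.3 cost 54.3 r 530 [[243.0, 238.0], [327.0, 222.0]]
scene [ 517.41 -104.89    3.56] 23.8
top [ 5.214e+02 -1.021e+02  5.100e-01] 19.3
(287, 253) [436.    9.5] 124.9 cost 54.2 r 436 [[275.0, 217.0], [287.0, 254.0]]
scene [431.69   7.78   2.22] 21.1
top [436.71  10.2   -0.97] 9.0
(349, 256) [ 428.  -156.8] 162.3 cost 63.4 r 456 [[229.0, 217.0], [348.0, 255.0]]
scene [ 4.2461e+02 -1.5865e+02 -1.3000e-01] 30.7
top [ 427.71 -156.28    2.83] 23.4
(316, 287) [344.3 -66.8] 185.5 cost 43.8 r 351 [[254.0, 197.0], [316.0, 287.0]]
scene [ 3.4352e+02 -6.8760e+01  1.0000e-01] 20.0
top [344.65 -66.63   3.25] 16.7
```

View pics/stand.png

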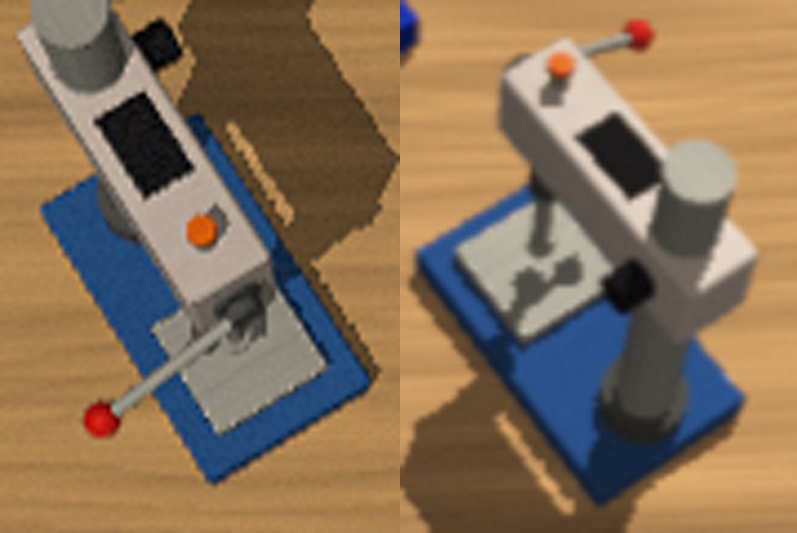

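View pics/blue.png

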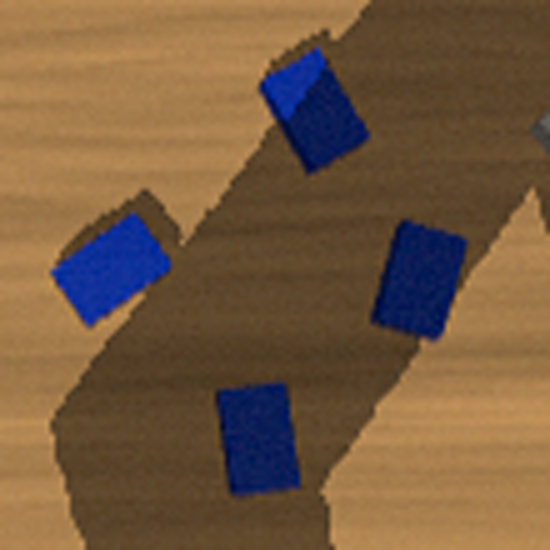

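The crop confirms it: blue blocks at top px (327,222), (287,254), (348,255) and (316,287) are 530, 436, 456 and 351 mm from the base. (327,222) is the farthest, so that's the one. For the stand I'll fit its corners in both views.

```bash
cat > stand.py <<'E'
from vis import *
T=[((-60,60,25),(211,473)),((-60,-60,25),(374,376)),((150,60,25),(41,209)),((-40,40,37),(220,432)),((-40,-40,37),(327,362)),((40,40,37),(151,326)),((-25,25,255),(190,304)),((-25,-25,255),(268,254)),((150,25,255),(20,35))]
Sc=[((-60,-60,25),(417,253)),((150,-60,25),(600,492)),((150,60,25),(744,396)),((-40,-40,37),(455,245)),((40,-40,37),(522,336)),((-25,-25,255),(503,78)),((-25,25,255),(567,40)),((150,25,255),(757,255)),((150,-25,255),(694,300))]
PX={"top":np.array([p for _,p in T])/4.443+[195,100]-.39,"scene":(np.array([p for _,p in Sc])-[400,0])/4.843+[280,210]-.4}
M={"top":np.array([m for m,_ in T],float),"scene":np.array([m for m,_ in Sc],float)}
def sw(p,m):
    c,s=np.cos(p[2]),np.sin(p[2]);return np.atleast_2d(m)@np.array([[c,s,0],[-s,c,0],[0,0,1]])+[p[0],p[1],0]
def res(p,cs): return np.concatenate([(proj(c,sw(p,M[c]))-PX[c]).ravel() for c in cs])
def fit(cs): return least_squares(res,[680,100,-.5],args=(cs,),loss="soft_l1",f_scale=.7)
E
python3 - <<'E'
from stand import *
for cs in (["top"],["scene"],["top","scene"]):
    r=fit(cs);print(cs,np.round(r.x[:2],1),round(np.degrees(r.x[2]),2),"\n",np.round(res(r.x,cs).reshape(-1,2),1).tolist())
p=r.x
for c,uv in(("top",(101/4.443+194.6,420/4.443+99.6)),("scene",(238/4.843+279.6,34/4.843+209.6))):
    print(c,uv,[(a,np.round(proj(c,sw(p,[-34,100*np.cos(a),225+100*np.sin(a)]))[0],1).tolist()) for a in(-.447,-.35,-.25)])
E
```

```text
['top'] [645.6 110.9] 31.71 
 [[-0.1, 1.6], [0.1, 0.3], [-1.1, -0.7], [-0.1, 0.1], [0.5, 0.4], [0.1, 0.0], [0.1, 0.1], [1.5, -0.3], [-1.6, -1.3]]
['scene'] [643.  109.7] 31.09 
 [[-0.8, -0.7], [0.1, 1.1], [1.0, 0.5], [-0.1, 0.7], [0.4, 0.6], [-1.0, -1.2], [0.2, -1.5], [1.2, -0.3], [-0.9, -0.0]]
['top', 'scene'] [644.7 110.2] 31.32 
 [[-0.0, 1.9], [0.3, 0.8], [-0.6, -0.7], [-0.0, 0.4], [0.8, 0.8], [0.4, 0.2], [0.3, 0.5], [1.7, 0.2], [-1.0, -1.3], [-0.6, -0.2], [0.5, 1.6], [1.4, 0.8], [0.0, 1.2], [0.7, 1.1], [-0.8, -0.7], [0.4, -1.0], [1.6, 0.1], [-0.4, 0.5]]
top (217.33238802610848, 194.13072248480756) [(-0.447, [219.5, 193.9]), (-0.35, [217.6, 194.0]), (-0.25, [216.0, 193.8])]
scene (328.7430931240967, 216.62044187487095) [(-0.447, [328.1, 218.9]), (-0.35, [329.4, 216.7]), (-0.25, [330.5, 214.4])]
```

```bash
cat > plan.py <<'E'
from stand import *
SP=np.array([645.2,110.6,np.radians(31.5)]); BP=np.array([520.8,-102.5,np.radians(28.7)])
G=18.7;TILT=35;GX,GZ=-17,26
PSI=np.degrees(SP[2])
LO=[180,0,PSI-90]
def ball(a): return sw(SP,[-34,100*np.cos(a-.447),225+100*np.sin(a-.447)])[0]   # a = lever angle
def lever_tcp(a,up=0): return ball(a)+[0,0,up-G]
def tilt_tcp(p,z0,dx=0,dz=0,back=0):
    "TCP for the tilted grasp of a block with pose p standing at z0, shifted in its frame"
    t=np.radians(TILT);d=np.array([np.sin(t),0,-np.cos(t)])
    return sw(p,np.array([GX+dx,0,z0+GZ+dz])+d*(G-back))[0],[180,-TILT,np.degrees(p[2])]
E
python3 - <<'E'
from plan import *
for n,(p,o) in dict(b0=(lever_tcp(.1,130),LO),b1=(lever_tcp(.1),LO),b9=(lever_tcp(.9,110),LO),b1r=(lever_tcp(.1),[180,0,PSI+90]),pk0=tilt_tcp(BP,0,back=110),pk=tilt_tcp(BP,0),pl0=tilt_tcp(SP,37,dx=-170,dz=8),pl=tilt_tcp(SP,37),plr=tilt_tcp(SP,37,back=120)).items():
    q=solve_ik(p,o);print(n,np.round(p),o,None if q is None else np.round(q))
E
```

```text
b0 [567. 173. 302.] [180, 0, np.float64(-58.5)] None
b1 [567. 173. 172.] [180, 0, np.float64(-58.5)] None
b9 [569. 169. 360.] [180, 0, np.float64(-58.5)] None
b1r [567. 173. 172.] [180, 0, np.float64(121.5)] [ 10.  10.  98.   0.  72. -21.]
pk0 [ 460. -136.  101.] [180, -35, np.float64(28.700000000000003)] [-49.  -8. 132.  43.  56. -13.]
pk [ 515. -106.   11.] [180, -35, np.float64(28.700000000000003)] [-40.   8. 130.  54.  41. -20.]
pl0 [495.  18.  56.] [180, -35, np.float64(31.5)] [-26.  -6. 137.  50.  39.  -4.]
pl [640. 107.  48.] [180, -35, np.float64(31.5)] [ -8.  12. 120.  49.  29.  11.]
plr [581.  71. 146.] [180, -35, np.float64(31.5)] [-14.  -6. 125.  38.  41.  20.]
```

```bash
sed -i 's/PSI-90/PSI+90/' plan.py
cat > lift.py <<'E'
from plan import *
def st(s): o=get_obs();print(s,"t",round(o["t"],1),np.round(o["tcp_pos"],1),"F",np.round(o["wrist_force"],1),"w",round(o["grip_width"],1),"gf",np.round(o["grip_force"],1))
def swing(a0,a1,n=8,speed=70):
    for a in np.linspace(a0,a1,n+1)[1:]: move_l(lever_tcp(a),speed=speed)
def snap(tag):
    ims={c:get_image(c) for c in("scene","top")}
    for c,i in ims.items(): cv2.imwrite(f"pics/{c}{tag}.png",i[:,:,::-1])
    return ims
def redball(ims):
    for c,i in ims.items():
        i=i.astype(int);m=(i[...,0]>110)&(i[...,1]<60)&(i[...,2]<60);u,v=proj(c,ball(.45))[0]
        ys,xs=np.nonzero(m);k=np.hypot(xs-u,ys-v)<30;print(c,"ball px",xs[k].mean().round(1) if k.any() else None,ys[k].mean().round(1) if k.any() else None,k.sum(),{a:np.round(proj(c,ball(a))[0],1).tolist() for a in(0,.09,.8,.9)})
E
python3 - <<'E'
from lift import *
redball({c:cv2.imread(f"pics/{c}0.png")[:,:,::-1] for c in("scene","top")})
grip(45,40)
goto([470,20,380],LO); goto(lever_tcp(.09,150),LO); move_l(lever_tcp(.09),speed=150); st("at ball")
grip(10,40); st("gripped")
swing(.09,.95); st("up")
grip(45); st("open"); move_l(lever_tcp(.95,110)); redball(snap(1)); st("clear")
E
```

```text
scene ball px 328.9 216.8 18 {0: [328.2, 219.0], 0.09: [329.4, 216.9], 0.8: [331.9, 203.0], 0.9: [331.1, 201.7]}
top ball px 217.1 194.0 42 {0: [219.5, 193.8], 0.09: [217.7, 193.9], 0.8: [213.0, 187.3], 0.9: [213.8, 185.4]}
at ball t 5.8 [568.3 172.8 172.9] F [-0.3  0.2  0.6] w 45.0 gf 0.0
gripped t 6.2 [567.4 172.8 171.6] F [-0.6 -0.7  0. ] w 10.1 gf 0.0
up t 8.6 [571.1 167.4 255.4] F [ 0.3 -0.5  0.1] w 10.0 gf 0.0
open t 9.0 [570.3 167.6 254.3] F [-0.2 -0.3 -0.7] w 45.0 gf 0.0
scene ball px 322.1 219.6 31 {0: [328.2, 219.0], 0.09: [329.4, 216.9], 0.8: [331.9, 203.0], 0.9: [331.1, 201.7]}
top ball px 199.7 199.5 214 {0: [219.5, 193.8], 0.09: [217.7, 193.9], 0.8: [213.0, 187.3], 0.9: [213.8, 185.4]}
clear t 10.0 [569.7 167.4 362.5] F [ 0.  -1.   0.6] w 45.1 gf 0.0
```

```bash
python3 - <<'E'
import cv2,numpy as np
a=cv2.imread("pics/top1.png")[100:260,150:310]; b=cv2.imread("pics/scene1.png")[160:320,260:420]
cv2.imwrite("pics/l1.png",np.hstack([cv2.resize(x,(400,400),interpolation=cv2.INTER_CUBIC) for x in(a,b)]))
E
```

```text
(no output)
```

View pics/l1.png

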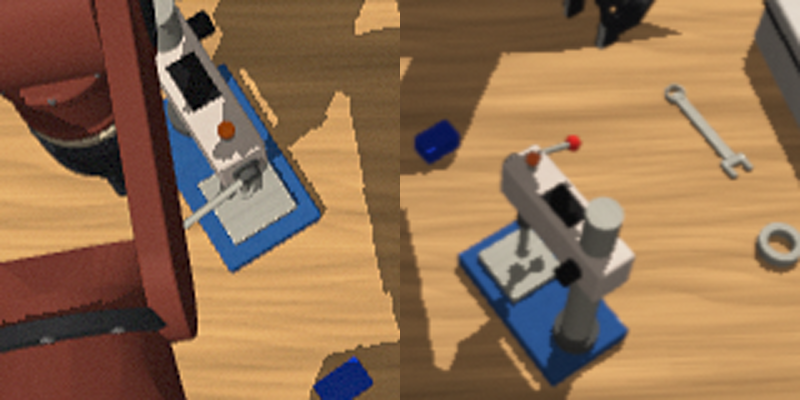

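Picture: the lever is still near down, with the ball at scene px (329,217), so the fingers missed it. A gripper shows at about scene px (503,168), well to the left of where I expected it. I'll check the frames before moving on.

```bash
python3 - <<'E'
from plan import *
o=get_obs();p=o["tcp_pos"];print(p,o["ee_rot"],np.round(o["joint_pos"],1))
for c in CAL: print(c,proj(c,p),proj(c,np.array(p)+[0,0,100]),"start",proj(c,[243.3,-575.7,198]),"base",proj(c,[0,0,0]), "cam",-np.array(CAL[c]["R"]).T@CAL[c]["t"])
a=cv2.imread("pics/top1.png"); b=cv2.imread("pics/scene1.png")
cv2.imwrite("pics/l2.png",np.vstack([np.hstack([cv2.resize(x,(400,300),interpolation=cv2.INTER_AREA) for x in y]) for y in((cv2.imread("pics/top0.png"),cv2.imread("pics/scene0.png")),(a,b))]))
E
```

```text
[569.65561315 167.38304979 362.48485513] [-1.79823071e+02 -7.28232608e-02  1.21497346e+02] [  9.6   4.   84.6   0.   91.6 -21.9]
scene [[334.10565658 180.43466764]] [[338.68535343 153.77169267]] start [[104.65847562 147.84136115]] base [[269.12013081 136.4549391 ]] cam [1226.50291488   -3.74465106 1134.59744838]
top [[207.44222924 174.40386701]] [[197.61503669 159.93215221]] start [[554.17455221 330.38169684]] base [[293.9129858  423.23652105]] cam [ 350.08857021   21.7127905  1193.10023604]
```

View pics/l2.png

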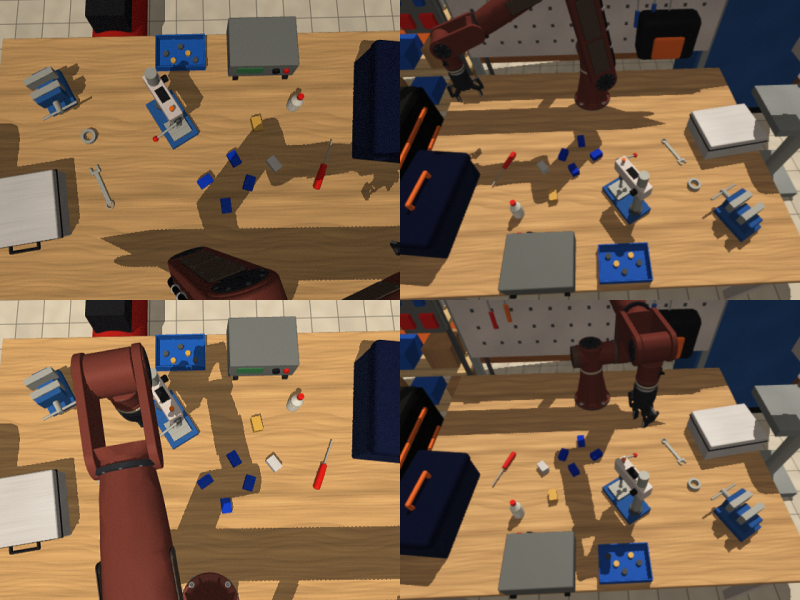

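```bash
python3 - <<'E'
from lift import *
def tri(obs): return least_squares(lambda X:np.concatenate([proj(c,X)[0]-uv for c,uv in obs.items()]),[570,170,190.]).x
X=tri(dict(scene=(328.9,216.8),top=(217.1,194.0)));c,s=np.cos(SP[2]),np.sin(SP[2]);d=X-[SP[0],SP[1],0];print("ball",X,"stand frame",d[0]*c+d[1]*s,-d[0]*s+d[1]*c,d[2])
b=cv2.imread("pics/scene1.png");i=b[...,::-1].astype(int)
m=(i[...,0]>110)&(i[...,1]<45)&(i[...,2]<60);ys,xs=np.nonzero(m);k=np.hypot(xs-329,ys-217)<8;print(xs[k].mean(),ys[k].mean(),k.sum())
x0,y0,f=285,140,7
a=cv2.resize(b[y0:y0+85,x0:x0+100],None,fx=f,fy=f,interpolation=cv2.INTER_CUBIC)
o=get_obs();p=np.array(o["tcp_pos"])
D=sw([0,0,SP[2]],[1,0,0])[0]
for q,col in((p,(0,255,0)),(p+D*22.5,(255,255,0)),(p-D*22.5,(0,255,255)),(p+[0,0,73],(255,0,255))):
    u,v=(proj("scene",q)[0]-[x0,y0]+.5)*f;cv2.drawMarker(a,(int(u),int(v)),col,0,20,2)
cv2.imwrite("pics/g1.png",a)
E
```

```text
ball [566.82472929 173.04158038 190.30840466] stand frame -34.20026757660529 94.19116581159949 190.30840465993572
329.0 217.4 10
```

View pics/g1.png

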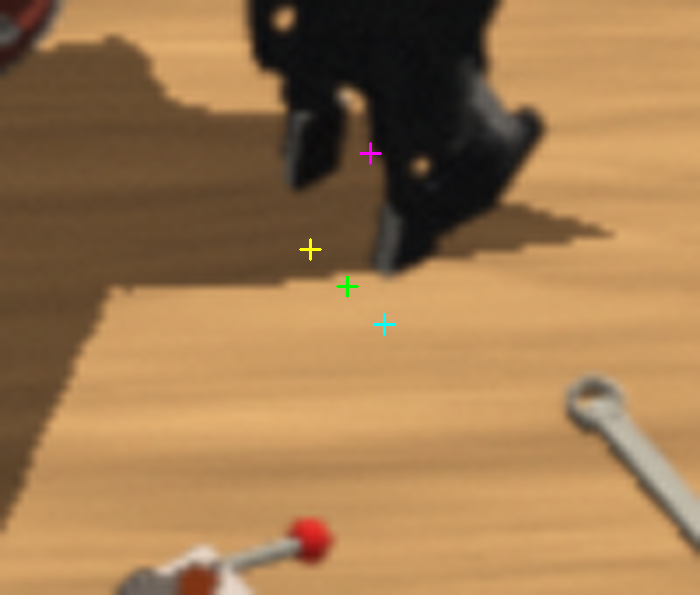

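Picture: the fingertips show at crop (295,188) and (385,270), about 8 px above where the TCP should project. They seem to sit about 30 mm higher than the TCP, which would put them just over the ball. A gentle touch on bare bench will settle the real offset.

```bash
python3 - <<'E'
from lift import *
grip(20); move_l([500,170,362]); move_l([500,170,25],speed=250); st("z25")
f0=get_obs()["wrist_force"][2]
for z in np.arange(22,-36,-3.):
    try: move_l([500,170,z],speed=40)
    except Exception as e: print("stop",z,e);break
    o=get_obs();f=o["wrist_force"][2]-f0
    if abs(f)>2.5: print("touch",z,o["tcp_pos"],f);break
im=get_image("scene");cv2.imwrite("pics/touch.png",im[:,:,::-1]);st("")
x0,y0,f=285,130,7
a=cv2.resize(im[y0:y0+85,x0:x0+110,::-1],None,fx=f,fy=f,interpolation=cv2.INTER_CUBIC)
p=np.array(get_obs()["tcp_pos"]);D=sw([0,0,SP[2]],[1,0,0])[0]
for q,col in((p,(0,255,0)),(p*[1,1,0],(255,0,255)),(p*[1,1,0]+D*10,(255,255,0)),(p*[1,1,0]-D*10,(0,255,255))):
    u,v=(proj("scene",q)[0]-[x0,y0]+.5)*f;cv2.drawMarker(a,(int(u),int(v)),col,0,16,1)
cv2.imwrite("pics/g2.png",a);print(proj("scene",p))
E
```

```text
z25 t 12.5 [501.4 170.3  26.3] F [ 2.  -0.  -0.2] w 19.9 gf 0.0
touch -35.0 [500.317002   170.08935382 -32.8541434 ] 15.107704264912622
 t 17.6 [500.3 170.1 -32.8] F [-6.  -1.8 14.8] w 20.0 gf 7.3
[[320.11808515 237.3805045 ]]
```

View pics/g2.png

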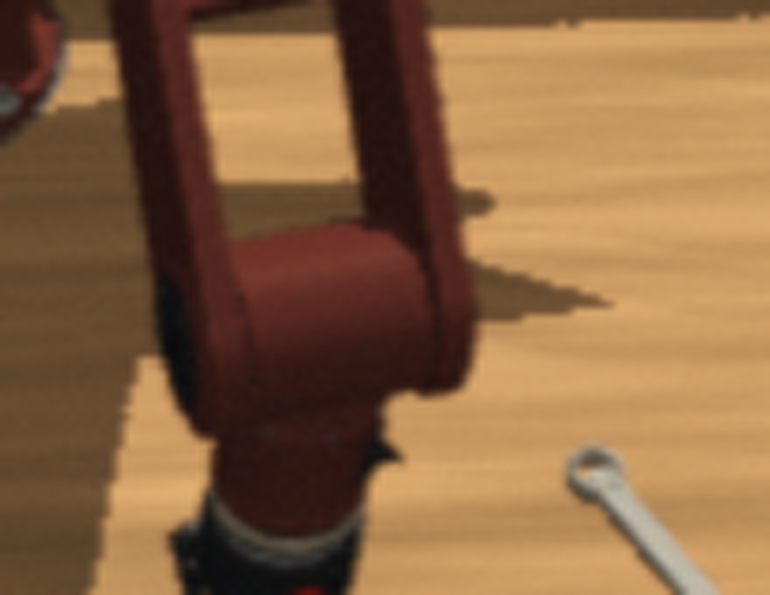

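The touch was made with the TCP at about -32.5, so either the fingers are about 32 mm shorter than the TCP says, or z itself is offset. Tilting the tool tells these apart: only a z offset moves the fingers off the tool's axis line.

```bash
cat > ax.py <<'E'
from lift import *
def axis_check(n):
    im=get_image("scene").copy();cv2.imwrite(f"pics/{n}.png",im[:,:,::-1])
    o=get_obs();p=np.array(o["tcp_pos"]);r,pi,y=np.radians(o["ee_rot"])
    from scipy.spatial.transform import Rotation as R
    z=R.from_euler("xyz",[r,pi,y]).as_matrix()[:,2]
    a=proj("scene",p)[0];b=proj("scene",p-z*100)[0];L=np.linalg.norm(a-b);u=(a-b)/L;v=np.array([-u[1],u[0]])
    ys,xs=np.nonzero(im.max(2)<50);q=np.c_[xs,ys]-a;s,w=q@u,q@v
    k=(np.abs(w)<22)&(s>-1.2*L)&(s<15)
    print(n,"tcp px",a.round(1),"px/100mm along",L.round(1),"tip along mm",np.round(np.sort(s[k])[[-40,-10,-3]]/L*100,1))
    for lo in range(-110,0,15):
        kk=k&(s/L*100>lo)&(s/L*100<=lo+15)
        if kk.sum()>3: print("   along",lo,"n",kk.sum(),"perp px mean/min/max",w[kk].mean().round(1),w[kk].min().round(1),w[kk].max().round(1))
    print("   world-z hypothesis: perp px",((proj("scene",p+[0,0,32.5])[0]-a)@v).round(1))
E
python3 - <<'E'
from ax import *
move_l([500,170,120],speed=250)
for n,o in(("tl",[180,-45,90]),("tr",[180,45,90])):
    q=solve_ik([480,90,170],o);print(n,q)
    if q is not None: move_j(q);wait(.2);axis_check(n)
st("")
E
```

```text
tl [-25.21464166   6.24266648 114.46138374  40.0225783   84.14307528
 -38.55838462]
tl tcp px [300.4 199.2] px/100mm along 25.8 tip along mm [-54.7 -38.8 -32.1]
   along -110 n 91 perp px mean/min/max 1.0 -11.3 16.3
   along -95 n 86 perp px mean/min/max 3.8 -7.2 15.3
   along -80 n 65 perp px mean/min/max 4.3 -4.3 13.2
   along -65 n 40 perp px mean/min/max 2.0 -4.3 9.8
   along -50 n 25 perp px mean/min/max 1.9 -4.1 6.2
   along -35 n 5 perp px mean/min/max 3.9 2.4 5.2
   world-z hypothesis: perp px -5.7
tr [ 27.48764614  15.25720443 103.76184886 -38.92670252  86.69675773
  39.01036106]
tr tcp px [299.4 199.3] px/100mm along 28.2 tip along mm [-50.4 -38.  -32. ]
   along -110 n 122 perp px mean/min/max -1.5 -16.4 14.2
   along -95 n 101 perp px mean/min/max -1.4 -13.7 12.4
   along -80 n 71 perp px mean/min/max -2.3 -12.4 7.8
   along -65 n 46 perp px mean/min/max 0.0 -6.2 5.7
   along -50 n 32 perp px mean/min/max 0.1 -5.2 5.6
   along -35 n 6 perp px mean/min/max -3.0 -4.5 -1.7
   world-z hypothesis: perp px 5.2
 t 20.8 [479.9  88.8 169.9] F [ 0.4  0.4 -0.1] w 19.9 gf 0.0
```

The fingers lie on the axis and end about 32 mm short of the TCP, so the tool is shorter than described. I'll use pad centre = TCP - 51 mm (54 mm at the block's opening) and redo the lever.

```bash
sed -i 's/^G=18.7/G=54;GL=51/; s/up-G\]/up-GL]/' plan.py
python3 - <<'E'
from lift import *
for n,(p,o) in dict(pk0=tilt_tcp(BP,0,back=90),pk=tilt_tcp(BP,0),pl0=tilt_tcp(SP,37,dx=-150,dz=8),pl=tilt_tcp(SP,37),plr=tilt_tcp(SP,37,back=90),dn=(lever_tcp(-.06),LO)).items():
    q=solve_ik(p,o);print(n,np.round(p),None if q is None else np.round(q))
grip(45,40)
goto([490,120,320],LO); goto(lever_tcp(.09,100),LO); move_l(lever_tcp(.09),speed=150)
grip(10,40); st("gripped")
if get_obs()["grip_width"]>15:
    swing(.09,.96); st("up")
    grip(45); move_l(lever_tcp(.95,110),speed=250); redball(snap(2)); st("clear")
E
```

```text
pk0 [ 488. -121.   55.] [-44.   0. 132.  48.  48. -16.]
pk [533. -96. -18.] [-37.  14. 128.  59.  38. -24.]
pl0 [529.  40.  27.] [-21.   3. 134.  55.  33.  -7.]
pl [657. 118.  19.] [ -6.  17. 118.  53.  26.   8.]
plr [613.  91.  92.] [-10.   4. 123.  43.  34.  16.]
dn [571. 167. 125.] [ 10.  13. 100.   0.  67. -22.]
gripped t 23.9 [567.4 171.7 139.9] F [-1.1 -4.3  2.5] w 17.0 gf 38.9
up t 26.4 [571.1 166.  225.1] F [-5.2 -2.7 -0.9] w 17.0 gf 39.4
scene ball px 324.7 207.6 36 {0: [328.2, 219.0], 0.09: [329.4, 216.9], 0.8: [331.9, 203.0], 0.9: [331.1, 201.7]}
top ball px 205.1 192.9 383 {0: [219.5, 193.8], 0.09: [217.7, 193.9], 0.8: [213.0, 187.3], 0.9: [213.8, 185.4]}
clear t 27.5 [569.4 167.4 330. ] F [ 0.4 -0.  -0.3] w 45.2 gf 0.0
```

```bash
python3 - <<'E'
from lift import *
i=cv2.imread("pics/scene2.png")[...,::-1].astype(int)
m=(i[...,0]>105)&(i[...,1]<55)&(i[...,2]<60)
n,l,s,c=cv2.connectedComponentsWithStats(m.astype(np.uint8))
print([(c[k].round(1).tolist(),s[k,4]) for k in range(1,n) if np.hypot(*(c[k]-[330,208]))<25])
for a in(.75,.8,.85,.9,.95): print(a,proj("scene",ball(a)).round(1))
E
```

```text
[([331.0, 202.0], np.int32(23)), ([313.1, 218.5], np.int32(8))]
0.75 [[332.1 203.8]]
0.8 [[331.9 203. ]]
0.85 [[331.5 202.3]]
0.9 [[331.1 201.7]]
0.95 [[330.7 201.1]]
```

```bash
cat >> lift.py <<'E'
def ballcc(ims):
    for c,i in ims.items():
        i=i.astype(int);m=(i[...,0]>105)&(i[...,1]<55)&(i[...,2]<60)
        n,l,s,ce=cv2.connectedComponentsWithStats(m.astype(np.uint8));u=proj(c,ball(.45))[0]
        print(c,[(ce[k].round(1).tolist(),int(s[k,4])) for k in range(1,n) if np.hypot(*(ce[k]-u))<16],{a:np.round(proj(c,ball(a))[0],1).tolist() for a in(0,.1,.8,.9)})
E
python3 - <<'E'
from lift import *
p,o=tilt_tcp(BP,0,back=90)
grip(62,60); goto([500,0,330],o); goto(p,o); wait(.1); st("prepick"); ims=snap(3); ballcc(ims)
try: print(fitblock(BP,ims), fitblock(BP,{"top":ims["top"]}),fitblock(BP,{"scene":ims["scene"]}))
except Exception as e: print(e)
E
```

```text
prepick t 29.9 [ 489.5 -121.1   57.2] F [-0.7  0.3  0.8] w 62.2 gf 0.0
scene [([331.0, 202.0], 23)] {0: [328.2, 219.0], 0.1: [329.5, 216.7], 0.8: [331.9, 203.0], 0.9: [331.1, 201.7]}
top [([212.7, 186.7], 54)] {0: [219.5, 193.8], 0.1: [217.5, 193.9], 0.8: [213.0, 187.3], 0.9: [213.8, 185.4]}
(array([ 519.74557658, -102.73536903,    3.63509124]), np.float64(58.9248046875)) (array([ 5.20717354e+02, -1.02373781e+02,  5.13619073e-01]), np.float64(23.522216796875)) (array([ 5.17249419e+02, -1.05366096e+02,  4.03486195e-01]), np.float64(24.887451171875))
```

Top picture gives about 0.83 rad and scene about 0.88, so the lever may be just short of its stop. I'll take it up the rest of the way with a firmer grip and watch the force.

```bash
python3 - <<'E'
from lift import *
p,o=tilt_tcp(BP,0,back=90)
goto([500,0,330],o); grip(45,100); goto(lever_tcp(.84,70),LO); move_l(lever_tcp(.84,-4),speed=150); grip(10,100); st("grip")
for a in(.88,.92,.96,1.0):
    move_l(lever_tcp(a,-4),speed=60); st(a)
grip(45); move_l(lever_tcp(.95,90),speed=250)
grip(62,60); goto([500,0,330],o); ims=snap(4); ballcc(ims); goto(p,o); st("prepick")
E
```

```text
grip t 33.3 [567.5 171.5 209. ] F [-3.5 -2.1  2.4] w 15.4 gf 97.4
0.88 t 33.6 [568.1 170.5 211.8] F [-4.8 -0.4  1.6] w 15.2 gf 97.7
0.92 t 33.8 [568.9 169.2 215.2] F [-5.1  1.7 -0.9] w 15.4 gf 97.8
0.96 t 34.1 [568.7 169.1 215.7] F [-3.4  6.4 -8.5] w 15.7 gf 99.0
1.0 t 34.3 [568.4 169.  216. ] F [ -1.4   9.3 -17.5] w 15.4 gf 99.2
scene [([330.7, 201.2], 24)] {0: [328.2, 219.0], 0.1: [329.5, 216.7], 0.8: [331.9, 203.0], 0.9: [331.1, 201.7]}
top [([212.7, 185.6], 54)] {0: [219.5, 193.8], 0.1: [217.5, 193.9], 0.8: [213.0, 187.3], 0.9: [213.8, 185.4]}
prepick t 37.6 [ 489.1 -120.9   56.5] F [ 0.1 -0.1  0.8] w 62.0 gf 0.0
```

```bash
python3 - <<'E'
from lift import *
p,o=tilt_tcp(BP,0); move_l(p,speed=150); wait(.3); st("at block"); print(np.round(p,1))
grip(25,60); st("gripped")
q=get_obs()["tcp_pos"]; move_l(np.array(q)+[0,0,70],speed=150); wait(.1); st("lifted"); snap(5)
E
```

```text
at block t 38.7 [533.3 -96.4 -17.5] F [ 0.8  0.4 -0.3] w 62.1 gf 0.0
[533.1 -95.8 -18.2]
gripped t 39.0 [533.3 -96.1 -17.8] F [-3.8 -1.2  4.3] w 35.3 gf 60.6
lifted t 39.7 [532.  -95.2  50.4] F [-0.1 -0.3 -2.6] w 35.1 gf 59.9
```

```bash
python3 - <<'E'
from lift import *
dg=np.array([.2,-.3,.4])   # TCP at the grasp minus the planned one
def tgt(**k): p,o=tilt_tcp(SP,37,**k); return p+dg,o
move_l(*tgt(dx=-150,dz=30),speed=250); move_l(tgt(dx=-110,dz=9)[0],speed=200); move_l(tgt(dx=-2,dz=9)[0],speed=150); wait(.2); st("over")
w=tgt(dz=.4)[0]; move_l(w,speed=50); wait(.3); e=w-get_obs()["tcp_pos"]; print("err",e.round(2)); st("down")
if abs(e).max()>.3: move_l(w+e,speed=20); wait(.2); print("err",(w-get_obs()["tcp_pos"]).round(2)); st("down2")
snap(6)
E
```

```text
over t 42.0 [654.7 116.1  27.8] F [ 0.2 -0.9 -1.6] w 34.6 gf 59.9
err [ 0.39 -0.14  0.33]
down t 42.6 [656.9 117.7  19.2] F [-0.7  0.1 -0.7] w 35.0 gf 60.0
err [-0.33  0.12 -0.31]
down2 t 43.0 [657.6 117.5  19.9] F [-0.1 -0.7 -1.2] w 34.7 gf 60.0
```

```bash
python3 - <<'E'
from lift import *
grip(40,20); grip(62); p,o=tilt_tcp(SP,37,back=110); move_l(p,speed=200); goto(tilt_tcp(SP,37,dx=-120,dz=60,back=110)[0],o); st("away")
ims=snap(7); ballcc(ims)
out=[]
for c,(x0,y0,w,h) in dict(top=(205,125,75,85),scene=(275,200,75,85)).items():
    f=5.3;a=cv2.resize(ims[c][y0:y0+h,x0:x0+w,::-1],None,fx=f,fy=f,interpolation=cv2.INTER_CUBIC)
    for zs,hx,hy,col in((37,40,40,(0,255,255)),(69,28,18,(0,255,0)),(25,0,0,0)):
        q=[[-hx,-hy,zs],[hx,-hy,zs],[hx,hy,zs],[-hx,hy,zs]] if hx else [[-60,-60,25],[150,-60,25],[150,60,25],[-60,60,25]]
        u=((proj(c,sw(SP,np.array(q,float)))-[x0,y0]+.5)*f).astype(np.int32);cv2.polylines(a,[u],True,col or (255,255,255),1)
    out.append(a)
cv2.imwrite("pics/placed.png",np.hstack(out))
E
```

```text
away t 45.0 [501.2  22.3 168.2] F [ 0.6 -0.  -0.1] w 62.3 gf 0.0
scene [([330.7, 201.4], 24)] {0: [328.2, 219.0], 0.1: [329.5, 216.7], 0.8: [331.9, 203.0], 0.9: [331.1, 201.7]}
top [([212.6, 185.7], 53)] {0: [219.5, 193.8], 0.1: [217.5, 193.9], 0.8: [213.0, 187.3], 0.9: [213.8, 185.4]}
```

View pics/placed.png

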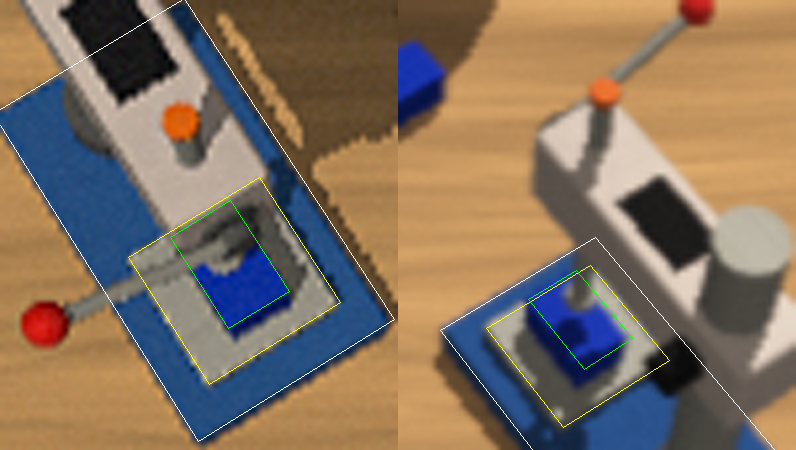

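Picture: the block stands on the anvil under the raised foot, with its long side along the stand. The top-face corners are near (233,328) and (292,292) in the top half, about on the predicted outline, and the ball is up. Now a numeric check of how well it's centred in each view.

```bash
python3 - <<'E'
from stand import *
from plan import SP
for c in("top","scene"):
    im=cv2.imread(f"pics/{c}7.png")[...,::-1].astype(int);r,g,b=im[...,0],im[...,1],im[...,2]
    blk=(b>60)&(g<.42*b)&(r<.35*b); u,v=proj(c,[SP[0],SP[1],53])[0];x0,y0=int(u)-20,int(v)-20
    n,l,s,ce=cv2.connectedComponentsWithStats(blk.astype(np.uint8));k=min((k for k in range(1,n) if s[k,4]>25),key=lambda k:np.hypot(*(ce[k]-[u,v])))
    print(c,"component",s[k],ce[k].round(1), "plate rgb",im[int(proj(c,sw(SP,[-52,50 if c=="top" else -30,25]))[0][1]),int(proj(c,sw(SP,[-52,50 if c=="top" else -30,25]))[0][0])])
    m=(l==k)[y0:y0+40,x0:x0+40].astype(np.float32)
    free=1-m
    # occluders: pixels covered by the lever/head/foot are not counted inside the hull
    bg=((g>.42*b)&(b>r*1.3)|((im.min(2)>95)&(im.max(2)-im.min(2)<40)))[y0:y0+40,x0:x0+40].astype(np.float32)
    def cost(p):
        h=hullmask(c,p,x0,y0,40,37);return (m*(1-h)**2).sum()+(bg*h**2).sum()+.02*((1-m-bg).clip(0)*h).sum()
    st=fit([c]).x
    best=min((minimize(cost,[st[0]+a,st[1]+d,st[2]],method="Nelder-Mead",options=dict(initial_simplex=[[st[0]+a,st[1]+d,st[2]],[st[0]+a+5,st[1]+d,st[2]],[st[0]+a,st[1]+d+5,st[2]],[st[0]+a,st[1]+d,st[2]+.1]])) for a in(-4,0,4) for d in(-4,0,4)),key=lambda r:r.fun)
    p=best.x;d=p-st;C,S=np.cos(st[2]),np.sin(st[2])
    print(c,"block",p.round(1),"stand",st.round(2),"offset in stand frame",round(d[0]*C+d[1]*S,1),round(-d[0]*S+d[1]*C,1),"yaw",np.degrees(d[2]).round(1),"cost",round(best.fun,1))
E
```

```text
top component [241 171  19  17 156] [250.8 179.3] plate rgb [ 38  77 126]
top block [6.481e+02 1.087e+02 4.000e-01] stand [6.4559e+02 1.1086e+02 5.5000e-01] offset in stand frame 1.1 -3.2 yaw -6.1 cost 51.2
scene component [299 252  18  20 191] [307.4 262.3] plate rgb [ 46  85 142]
scene block [6.432e+02 1.072e+02 3.000e-01] stand [6.4300e+02 1.0968e+02 5.4000e-01] offset in stand frame -1.1 -2.2 yaw -13.2 cost 39.0
```

```bash
python3 - <<'E'
import cv2,numpy as np
a=cv2.imread("pics/top7.png")[158:202,228:272]; b=cv2.imread("pics/scene7.png")[243:287,286:330]
o=np.hstack([cv2.resize(x,(396,396),interpolation=cv2.INTER_CUBIC) for x in(a,b)])
o=cv2.convertScaleAbs(o,alpha=1.5,beta=15)
cv2.imwrite("pics/last.png",o)
E
```

```text
(no output)
```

View pics/last.png

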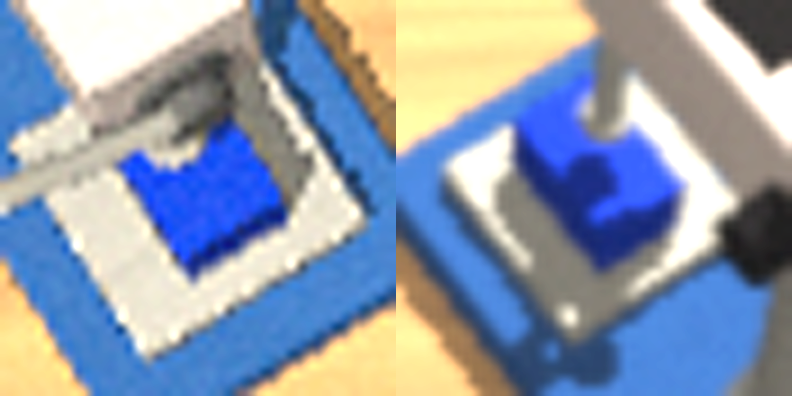

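```bash
python3 - <<'E'
from stand import *
off={"top":(228,158),"scene":(286,243)}
A={"top":[((-40,40,37),(150,356)),((-40,-40,37),(366,212)),],"scene":[((-40,-40,37),(51,164)),((40,-40,37),(177,329)),((40,40,37),(326,222))]}
AE={"top":[((55,205),(40,-40,40))]}
B={"top":[((-28,18,69),(190,262)),((-28,-18,69),(285,208)),((-28,18,37),(193,280)),((-28,-18,37),(288,222))],"scene":[((-28,-18,69),(121,122)),((28,18,69),(289,186)),((28,-18,37),(209,270)),((28,18,37),(284,222)),((-28,18,69),(194,76))]}
def px(c,u): return (np.array(u)+.5)/9-.5+off[c]
def f(p,K,cs): return np.concatenate([(proj(c,sw(p,[m]))[0]-px(c,u)) for c in cs for m,u in K[c]])
for cs in(["top"],["scene"],["top","scene"]):
    r={n:least_squares(f,[645,110,.55],args=(K,cs)) for n,K in(("A",A),("B",B))}
    a,b=r["A"].x,r["B"].x;d=b-a;C,S=np.cos(a[2]),np.sin(a[2])
    print(cs,"anvil",a[:2].round(1),np.degrees(a[2]).round(1),"block",b[:2].round(1),np.degrees(b[2]).round(1),"off",round(d[0]*C+d[1]*S,1),round(-d[0]*S+d[1]*C,1),"rms",[np.sqrt((q.fun**2).mean()).round(2) for q in r.values()])
# one joint fit: stand pose, block offset, a pixel shift per camera
KS={c:[(m,px(c,u)) for m,u in A[c]]+list(zip(M[c],PX[c])) for c in A}
def g(p):
    o=[];s={"top":p[6:8],"scene":p[8:10]}
    for c in A:
        for m,u in KS[c]: o.append(proj(c,sw(p[:3],[m]))[0]+s[c]-u)
        bp=np.r_[sw(p[:3],[p[3],p[4],0])[0][:2],p[2]+p[5]]
        for m,u in B[c]: o.append(proj(c,sw(bp,[m]))[0]+s[c]-px(c,u))
    o.append(p[6:8]);o.append(p[8:10]);return np.concatenate(o)
r=least_squares(g,[645,110,.55,0,0,0,0,0,0,0],loss="soft_l1",f_scale=.7);cv=np.sqrt(np.diag(np.linalg.inv(r.jac.T@r.jac)))*.7
print(r.x.round(2),"sd",cv.round(2),"yaws",np.degrees(r.x[[2,5]]).round(1))
E
```

```text
['top'] anvil [645.2 112.3] 33.4 block [644.9 109.1] 30.3 off -2.0 -2.5 rms [np.float64(0.12), np.float64(0.54)]
['scene'] anvil [642.3 106.3] 31.4 block [643.9 108.4] 33.0 off 2.4 1.0 rms [np.float64(1.27), np.float64(0.5)]
['top', 'scene'] anvil [644.3 108.5] 30.8 block [644.2 109.1] 31.8 off 0.3 0.6 rms [np.float64(1.23), np.float64(0.56)]
[ 6.4418e+02  1.1022e+02  5.5000e-01 -6.5000e-01 -5.7000e-01  1.0000e-02
 -1.9000e-01 -4.4000e-01 -3.1000e-01 -1.9000e-01] sd [1.73 1.58 0.01 1.08 1.12 0.03 0.58 0.65 0.52 0.52] yaws [31.4  0.8]
```

The joint fit puts the block within about 1 mm and 1° of the anvil's centre, so I'll leave it and bring the lever down.

```bash
python3 - <<'E'
from lift import *
grip(45,100); goto([500,60,330],LO); goto(lever_tcp(.9,70),LO); move_l(lever_tcp(.9,-3),speed=150); grip(10,100); st("grip")
for a in np.linspace(.9,0,10)[1:]: move_l(lever_tcp(a,-3),speed=70)
st("0")
for a in(-.04,-.08,-.12,-.16):
    move_l(lever_tcp(a,-3),speed=60); st(a)
    if get_obs()["wrist_force"][2]>12: break
grip(45); move_l(lever_tcp(0,120),speed=250); goto([470,0,330],LO); ims=snap(8); ballcc(ims); st("away")
E
```

```text
grip t 47.9 [568.7 169.5 215.6] F [-4.8 -1.3  3. ] w 15.6 gf 97.5
0 t 50.5 [566.2 174.2 132.6] F [-19.    5.2  22.9] w 15.0 gf 98.9
-0.04 t 50.7 [566.5 174.2 132. ] F [-26.9   8.6  34.9] w 15.3 gf 100.3
scene [([328.2, 218.8], 16)] {0: [328.2, 219.0], 0.1: [329.5, 216.7], 0.8: [331.9, 203.0], 0.9: [331.1, 201.7]}
top [([218.6, 194.1], 42)] {0: [219.5, 193.8], 0.1: [217.5, 193.9], 0.8: [213.0, 187.3], 0.9: [213.8, 185.4]}
away t 52.7 [470.    1.  328.4] F [ 0.1  0.  -0.5] w 45.0 gf 0.0
```

```bash
python3 - <<'E'
from lift import *
for n in(7,8):
  for c in("top","scene"):
    im=cv2.imread(f"pics/{c}{n}.png")[...,::-1].astype(int);r,g,b=im[...,0],im[...,1],im[...,2]
    N,l,s,ce=cv2.connectedComponentsWithStats(((b>60)&(g<.42*b)&(r<.35*b)).astype(np.uint8))
    print(n,c,[(s[k,:4].tolist(),int(s[k,4])) for k in range(1,N) if s[k,4]>25 and np.hypot(*(ce[k]-proj(c,[SP[0],SP[1],53])[0]))<90])
    o=(r>180)&(g>60)&(g<130)&(b<60);u=proj(c,sw(SP,[0,0,275]))[0];ys,xs=np.nonzero(o);k=np.hypot(xs-u[0],ys-u[1])<15
    print("   cap",xs[k].mean().round(1),ys[k].mean().round(1),"model z 265/275/285/305",[proj(c,sw(SP,[0,0,z]))[0].round(1).tolist() for z in(265,275,285,305)])
E
```

```text
7 top [([241, 171, 19, 17], 156)]
   cap 238.5 147.5 model z 265/275/285/305 [[240.8, 152.1], [240.3, 150.7], [239.9, 149.3], [239.0, 146.4]]
7 scene [([249, 190, 10, 16], 124), ([267, 208, 16, 17], 179), ([299, 252, 18, 20], 191)]
   cap 313.3 216.9 model z 265/275/285/305 [[313.1, 225.2], [313.3, 223.1], [313.6, 221.0], [314.1, 216.8]]
8 top [([276, 243, 23, 22], 269)]
   cap 239.4 150.5 model z 265/275/285/305 [[240.8, 152.1], [240.3, 150.7], [239.9, 149.3], [239.0, 146.4]]
8 scene [([249, 190, 10, 16], 128), ([267, 208, 16, 17], 179), ([299, 252, 18, 20], 171)]
   cap 313.7 220.7 model z 265/275/285/305 [[313.1, 225.2], [313.3, 223.1], [313.6, 221.0], [314.1, 216.8]]
```

The cap came down about 20 mm (30 mm of travel less the 10 mm reading), the lever is at 0, and the block's outline in the scene picture hasn't changed. Handing in.

```bash
python3 -c "
from station import *
print(sign_off())"
```

```text
the job is handed in; nothing more can be done
None
```

The job is handed in after about 53 s: the farthest blue block stands on the anvil, centred to about 1 mm, with the lever fully down and the foot on it; the orange cap's drop of about 20 mm fits a 10 mm reading.

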